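# Fit the circlip over the axle stub of a pipe turning roll

### The job

Pick up the circlip pliers from the parts tray they lie across (the circlip is already on their tips), squeeze the handles to spread the circlip wide before it meets the axle stub, and slide it level down over the stub, without forcing it, to the groove just above the thrust washer. Finish while holding it there: the pliers in the gripper, the handles squeezed and the circlip spread around the stub at the groove; do not let go, and leave the bearing, tin and hammer alone.

Things in the scene. Friction and masses are not known exactly. Their poses are not given: they have to be found in the camera images.
- pliers: circlip pliers, 205 mm long, 0.26 kg, steel with black grips, across the tray. Origin on the pivot axis at the height of the underside (40 mm above the bench at first); x along the pliers from handles to tips, y left, z up. This is the left half: when squeezed, its frame turns by half the joint value from the centre line. Mass centre at x = -31 mm. Tips: pins bent down, 62 mm ahead of the pivot
- pliers_right (a joint): opening of the pliers, rad: 0 relaxed, 0.35 squeezed against a stop screw (0.37 by a hard grip). Squeezing the handles spreads the tips (16 to 37 mm apart) and the circlip: the largest round shaft it clears has radius 18.4 mm at 0, 20.0 at 0.175, 20.8 at 0.25, 21.8 at 0.35. A spring pushes back: about 2 N at each handle to start, 15 N when at the stop; a firmer grip rests on the stop
- ring_center (a point): centre of the spread circlip at half its 2 mm thickness: on the pliers' centre line, 79.6 mm ahead of the pivot (78.4 when fully squeezed) and 12.5 mm below the pliers' underside; z up. The circlip is a dark steel C-ring about 4 mm wide, 46 mm outside diameter relaxed, 52 mm spread, lying level ahead of the tips, gap and lugs towards the pliers
- handles (a point): where to squeeze: on the centre line between the handles, 75 mm behind the pivot, at half height. Grips: flat, 11 mm thick, 14 mm high (from the underside up), from 50 to 140 mm behind the pivot, splayed to the rear by 0.175 rad each when relaxed, parallel when squeezed. Over their outsides here 53 mm relaxed, 26 mm squeezed. The tray's rear rim passes under them 112 to 120 mm behind the pivot
- stub: axle stub of a pipe turning roll, upright on its fixed steel side plate (150 x 130 x 12 mm); origin on the axis at the bench, z up. On it a free-turning rubber-tyred roller (110 mm diameter, top 63 mm above the bench) and a thrust washer (60 mm diameter, top 67 mm). Above the washer the bare stub, 40 mm diameter, rises to 83 mm above the bench, its end chamfered 3 mm at 45 degrees
- groove (a point): centre of the circlip groove (2.6 mm wide, 1.5 mm deep) on the stub's axis, 68.3 mm above the bench, z up; its lower edge is flush with the washer's top, so a circlip just touching the washer lies at the groove (its centre 68 mm above the bench)
- bearing: bystander: loose ball bearing lying flat, 62 mm diameter, 16 mm high; origin at the centre of its underside
- tin: bystander: grease tin, 72 mm diameter, 70 mm high; origin at the centre of its underside
- hammer: bystander: hammer with a wooden handle, 260 mm long, lying on the bench at the right
- tray: open sheet-steel parts tray under the pliers, 130 mm along them x 150 mm across x 40 mm high, walls and floor 3 mm, some nuts on its floor, 0.9 kg, loose on the bench; origin at the centre of its underside, 46 to 54 mm behind the pivot. The pliers lie level across its two end rims, circlip outside, handle grips above the open tray
Things that resemble listed ones, but are neither listed nor needed, are in the scene too. Of the things that look like the stub, take the one that is farthest from the robot's base at the start.

How it is judged:
On the way:
1. the circlip is spread clear of the stub's size above the stub's end, in line with it (value of joint pliers_right above 0.25 rad and horizontal distance between ring_center and groove below 0.01 m and z of ring_center in the frame of groove above 0.0155 m), for 0.1 s.
At the end, for the whole second after the job is handed in: circlip around the stub at the groove: centre within 2.5 mm of its height and 6 mm of the axis, level within 0.12 rad, still, pressing on stub, washer and roller with under 15 N; held spread by the gripper: pliers opened above 0.25 rad, fingers pressing on them with over 4 N (value of joint pliers_right above 0.25 rad and horizontal distance between ring_center and groove below 0.006 m and z of ring_center in the frame of groove between -0.0025 and 0.0025 m and angle between the z axis of ring_center and the z axis of groove, either way round below 0.12 rad and contact force between the fingers and pliers above 4 N and contact force between pliers and stub below 15 N and linear speed of pliers below 0.02 m/s); the arm keeps its last pose, push and grip.
It fails at once if the circlip or pliers are forced against the stub, washer or roller with more than 40 N (contact force between pliers and stub above 40 N).
It fails at once if the bearing, tin or hammer is pushed more than 30 mm (distance of any of bearing, tin, hammer from where it was at the start of the episode above 0.03 m).
It also fails if it takes over 45 s, if anything falls off the work surface, if the arm or the gripper's body presses on something with over 40 N, if the wrist force passes 120 N, or if a joint passes its speed limit or range.

### The arm

A 6-joint arm with a two-finger parallel gripper is mounted at the origin on the work surface. World frame = base frame: x ahead of the robot, y to its left, z up, the work surface at z = 0. Lengths are in m, angles in rad, forces in N, time in s.
With the tool pointing down it reaches from about 0.3 to 0.825 m from the base axis. Payload 5.4 kg.
Tool frame: the origin (TCP) lies where the fingers leave the gripper's body, on its centre line; the fingertips stand 88 mm ahead of it and the grasp point (between the pads) lies 69 mm ahead of it; z points along the fingers, y is the line along which they close (so a half turn about z gives the same grasp; the last joint's range is limited). The gripper opens to 92 mm and grips with 3 to 60 N. Pads are 20 mm wide; open, the fingers measure 128 mm over their backs; the gripper's body (75 mm by 189 mm) begins 69 mm behind the grasp point.
Start: joints at [1.111, 0.158, 1.597, -0, 1.386, -0.21], TCP at [0.142, 0.557, 0.303] pointing down, gripper open.
Joint ranges: [-2.91, 2.91], [-0.94, 2.29], [0.18, 2.7], [-1.29, 4.43], [0.17, 2.64], [-3, 3]. Speed limits (rad/s): [2.57, 2.57, 3.14, 3.14, 3.14, 3.14].

### API

Orientations are given as a unit quaternion [x, y, z, w].
In Python, from plant import telemetry, capture, camera_params, workorder gives the robot as it stands. The module is installed in compiled form; this text tells all that it offers.
- The arm moves only by the tool jog_arm, never from a script. Its argument "motion" is one flat list of numbers, 4 for each row, row after row: the shift along the world's x, y, z in units of 200 mm (1.0 is 200 mm), then the turn about the world's z in units of 90 degrees (1.0 is 90 degrees). A call has 1 to 12 rows; each row is the pose to reach, as a shift and turn from the pose commanded when the call began; what a row does not reach only later rows make up. A row lasts 1/10 s, in which the tool goes at most 50 mm and 8.59 degrees, less where a joint would pass 70% of its speed; a pose out of reach is approached as far as the arm can. A call with a number of a shift or a turn outside -1 to 1 is refused whole. A call with a gripper value outside its range is refused whole. "claw" is the opening, from -1 (shut) to 1 (fully open), so that 0 is half open, set as the call begins (left out, the last holds). The fingers move at their own pace and stop on an object; "force" is the grip in N (left out, the last holds). Time passes only in rows, so rows that repeat a pose let the fingers close. It gives the time, the measured TCP pose, the force, the opening and the grip force at its end, in the units of the state.
- telemetry.state(): the state, without advancing time (a new reading comes with each control period).
- capture(name): name is "scene" or "side" or "wrist"; returns the picture (420x560x3 uint8, red, green, blue); there is no depth.
- camera_params(name): a dict with "fx", "fy", "cx", "cy" (pixels), "cam_to_world" (4x4, takes a point from camera to world coordinates). Camera axes: x right, y down, z forward; pixel columns grow to the right and rows downward; lengths in m; the calibration is good to about 2 mm. A picture is of the moment at which its call begins: read the wrist's pose just before it. camera_params takes no time and is no camera call; for the wrist camera it gives the pose at the moment of the call.
- workorder.job_done(): hands the job in; it is judged then, once.
The state is a dict: "time_s": time; "q": joint angles; "dq": joint speeds; "joint_torque": joint torques, N m; "ee_pos": TCP position; "ee_rot": TCP orientation; "force": force on the tool from outside, world axes, zero at the start; "wrist_torque": the same for the moment, N m; "finger_gap": finger opening in m; "grasp_force": force on a finger pad.
Only numpy, scipy, OpenCV 4.12 (cv2) and the standard library are available. Lean on these libraries where they do the work, as an engineer would, in place of code of your own. Each camera call takes 0.05 s, during which the arm holds its last target. There are 200 camera calls.

## Working session

There is one attempt and no reset: what is moved stays moved. The work goes in short steps, Python scripts to look and compute and a tool call to move; the robot and the scene stay as the last step left them, time stands still between calls to the robot, and variables do not carry over. Pictures are saved under pics/ and viewed, at most 10 in all, crops included, and the job is handed in when it is done.

Besides the shell and the picture viewer there is one more tool, called after ">>>" as name(argument=value, ...), one argument or row to a line, values as JSON. jog_arm: Moves the arm, as the interface text tells. Its arguments: {"type":"object","properties":{"motion":{"type":"array","items":{"type":"number"}},"claw":{"type":"number"},"force":{"type":"number"}},"required":["motion"]}

```bash
mkdir -p pics
cat > h.py <<'E'
import numpy as np, cv2
from plant import telemetry, capture, camera_params, workorder
def snap(cam,name):
    p=camera_params(cam); im=capture(cam)
    cv2.imwrite(f'pics/{name}.png',im[:,:,::-1]); np.savez(f'pics/{name}.npz',T=p['cam_to_world'],k=[p['fx'],p['fy'],p['cx'],p['cy']])
def ray(name,u,v):
    d=np.load(f'pics/{name}.npz');fx,fy,cx,cy=d['k'];T=d['T']
    return T[:3,3],T[:3,:3]@np.array([(u-cx)/fx,(v-cy)/fy,1])
def onz(name,u,v,z):
    o,r=ray(name,u,v); return np.round(o+r*(z-o[2])/r[2],4)
def proj(name,P):
    d=np.load(f'pics/{name}.npz');fx,fy,cx,cy=d['k'];T=d['T']
    c=T[:3,:3].T@(np.array(P)-T[:3,3]); return fx*c[0]/c[2]+cx,fy*c[1]/c[2]+cy
def crop(name,x,y,w,h,s,out):
    im=cv2.imread(f'pics/{name}.png')[y:y+h,x:x+w]; cv2.imwrite(f'pics/{out}.png',cv2.resize(im,None,fx=s,fy=s,interpolation=cv2.INTER_CUBIC))
E
python3 - <<'E'
from h import *
snap('scene','s0');snap('side','d0');snap('wrist','w0')
a=[cv2.imread(f'pics/{n}.png') for n in('s0','d0')]
for n in('s0','d0','w0'): print(n,np.load(f'pics/{n}.npz')['T'].round(3).tolist())
print(telemetry.state())
E
```

```text
s0 [[0.247, 0.659, -0.71, 1.404], [0.969, -0.156, 0.192, -0.24], [0.016, -0.736, -0.677, 0.89], [0.0, 0.0, 0.0, 1.0]]
d0 [[-0.999, -0.027, 0.045, 0.499], [-0.052, 0.579, -0.814, 0.9], [-0.005, -0.815, -0.579, 0.703], [0.0, 0.0, 0.0, 1.0]]
w0 [[0.247, 0.939, 0.238, 0.074], [0.969, -0.239, -0.061, 0.575], [-0.0, 0.246, -0.969, 0.384], [0.0, 0.0, 0.0, 1.0]]
{'time_s': 0.15, 'q': array([ 1.11088363e+00,  1.58928696e-01,  1.59797762e+00, -3.76645115e-05,
        1.38621810e+00, -2.10082967e-01]), 'dq': array([ 0.00095711, -0.00184392, -0.00495493,  0.00053606,  0.00179671,
        0.00020498]), 'joint_torque': array([ 1.18653708e-03, -3.85911798e+01, -3.22436607e+01,  7.01977825e-02,
        3.50638828e-02, -6.94185155e-05]), 'ee_pos': array([0.14200965, 0.55679592, 0.30191393]), 'ee_rot': array([ 1.24586783e-01,  9.92208419e-01, -7.29394139e-04, -2.34316515e-04]), 'force': array([-0.25933419,  0.76344164, -0.15972108]), 'wrist_torque': array([ 0.01484565,  0.00029328, -0.01826749]), 'grasp_force': 0.0, 'finger_gap': 0.09183251285849149}
```

View pics/s0.png

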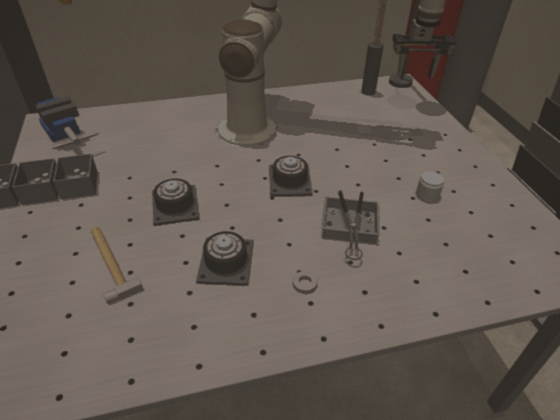

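View pics/d0.png

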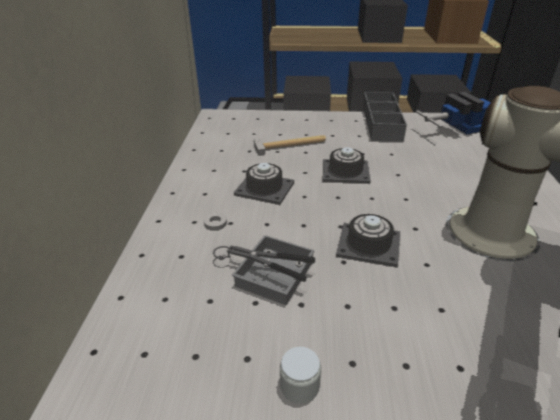

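Run:
```python
from h import *
for u,v in((172,185),(290,163),(224,241)): 
    p=onz('s0',u,v,.083);print('stub s',p,np.hypot(*p[:2]))
for u,v in((264,168),(347,153),(371,222)): 
    p=onz('d0',u,v,.083);print('stub d',p,np.hypot(*p[:2]))
print('pl s',[onz('s0',u,v,.045) for u,v in((342,194),(360,193),(352,229),(354,255))])
print('pl d',[onz('d0',u,v,.045) for u,v in((313,260),(303,277),(250,255),(222,254))])
print('bear',onz('s0',305,282,.01),onz('d0',215,221,.01),'tin',onz('s0',431,178,.07))
im=cv2.imread('pics/s0.png')
a=cv2.resize(im[150:310,140:400],None,fx=3,fy=3,interpolation=2)
cv2.imwrite('pics/c0.png',cv2.convertScaleAbs(a,alpha=1.6,beta=10))
```

```text
stub s [ 0.373  -0.2851  0.083 ] 0.46947950967001745
stub s [0.3472 0.0699 0.083 ] 0.35416641568618557
stub s [ 0.6254 -0.1757  0.083 ] 0.6496119226122624
stub d [ 0.6188 -0.1614  0.083 ] 0.6395024628568682
stub d [ 0.3701 -0.2647  0.083 ] 0.45501659310403175
stub d [0.336  0.0853 0.083 ] 0.3466584630439592
pl s [array([0.4799, 0.1936, 0.045 ]), array([0.4877, 0.2471, 0.045 ]), array([0.6243, 0.1696, 0.045 ]), array([0.714 , 0.1407, 0.045 ])]
pl d [array([0.475 , 0.1853, 0.045 ]), array([0.4969, 0.2408, 0.045 ]), array([0.6214, 0.1751, 0.045 ]), array([0.6872, 0.1748, 0.045 ])]
bear [0.7417 0.0043 0.01  ] [0.7396 0.0043 0.01  ] tin [0.4982 0.4664 0.07  ]
```

View pics/c0.png

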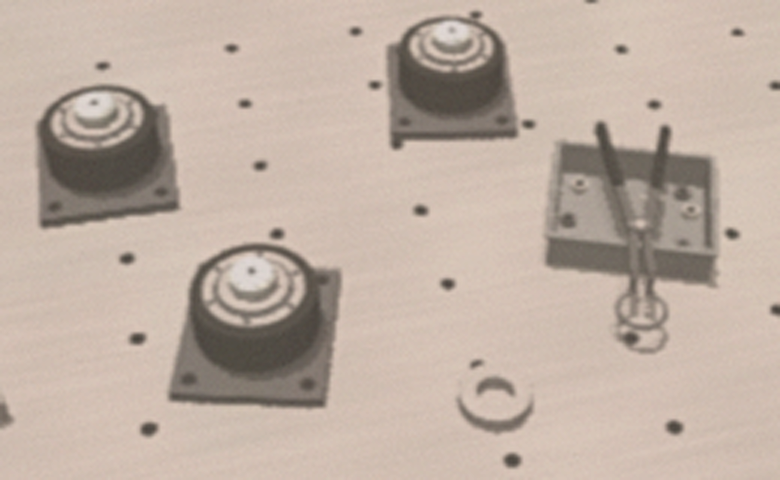

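The three look-alikes of the stub are at scene pixels (172,185), (290,163) and (224,240). They are 0.46, 0.35 and 0.645 m from the base, so the farthest one, (224,240), is meant. The enlarged crop confirms a roller with washer and bare stub there. The pliers run from the handle ends (340,192)/(362,194) to the pivot (353,226) and the ring (353,253). I'll go above the pliers for a close look.

>>> jog_arm(
  motion=[0.25,-0.2,0,0,0.5,-0.42,0,0,0.75,-0.64,0,0,1,-0.86,0,0,1,-0.86,0,0],
  claw=0.5,
)

```text
time_s: 0.65
ee_pos: [0.3328, 0.3927, 0.3025]
ee_rot: [0.124, 0.992, -0.0, -0.0]
force: [1.5, 0.6, -0.4]
finger_gap: 0.0687
grasp_force: 0.0
```

>>> jog_arm(
  motion=[0.25,-0.2,0,-0.02,0.5,-0.42,0,-0.04,0.75,-0.64,0,-0.04,0.95,-0.86,0,-0.04,1,-0.95,0,-0.04,1,-0.95,0,-0.04],
)

```text
time_s: 1.25
ee_pos: [0.5337, 0.2011, 0.3023]
ee_rot: [0.157, 0.988, -0.0, 0.0]
force: [0.1, 0.7, -0.5]
finger_gap: 0.0689
grasp_force: 0.0
```

Run:
```python
from h import *
snap('wrist','w1')
s=telemetry.state();print(s['time_s'],s['ee_pos'],s['ee_rot'],s['finger_gap'],s['force'])
```

```text
1.3 [0.53519989 0.19918601 0.30224655] [ 1.58097677e-01  9.87422577e-01 -1.07548883e-03  7.88578067e-04] 0.06889525834888413 [ 1.45246077 -3.59387902  0.05394156]
```

View pics/w1.png

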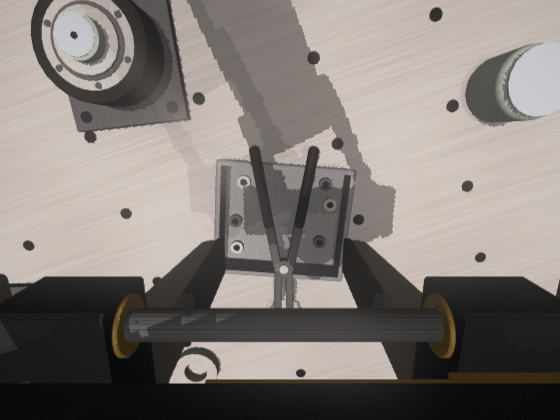

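The wrist picture shows the handle ends at (254,150)/(314,151) and the pivot at (284,269), so the pliers run almost along the image's vertical.

Run:
```python
from h import *
T=np.load('pics/w1.npz')['T'];print(T.round(3))
a,b,p=onz('w1',254,152,.054),onz('w1',314,153,.054),onz('w1',284,269,.056)
m=(a+b)/2;d=(p-m)[:2];L=np.linalg.norm(d);d/=L
print(a,b,p,L,np.degrees(np.arctan2(d[1],d[0])),'grasp',p[:2]-.075*d)
q=telemetry.state()['ee_rot'];from scipy.spatial.transform import Rotation as R
x=-R.from_quat(q).as_matrix()[:,0];print('tool yaw',np.degrees(np.arctan2(x[1],x[0])),x)
for z in(.045,.0275): print('tray edges',onz('w1',219,160,.04),onz('w1',356,171,.04))
```

```text
[[ 0.31   0.921  0.235  0.467]
 [ 0.951 -0.301 -0.076  0.224]
 [ 0.     0.247 -0.969  0.384]
 [ 0.     0.     0.     1.   ]]
[0.4764 0.1889 0.054 ] [0.4969 0.2482 0.054 ] [0.6111 0.178  0.056 ] 0.130889667277444 -18.047353424472092 grasp [0.53978994 0.20123522]
tool yaw -18.192906086999535 [ 0.95000901 -0.31221674  0.00189738]
tray edges [0.4731 0.1481 0.04  ] [0.5313 0.2877 0.04  ]
tray edges [0.4731 0.1481 0.04  ] [0.5313 0.2877 0.04  ]
```

>>> jog_arm(
  motion=[0.023,0.01,-0.2,0,0.023,0.01,-0.4,0,0.023,0.01,-0.6,0,0.023,0.01,-0.75,0,0.023,0.01,-0.85,0,0.023,0.01,-0.9,0,0.023,0.01,-0.93,0,0.023,0.01,-0.93,0,0.023,0.01,-0.93,0],
  claw=0.65,
)

```text
time_s: 2.2
ee_pos: [0.5372, 0.2065, 0.1179]
ee_rot: [0.156, 0.988, 0.0, 0.001]
force: [-0.0, 0.6, 0.3]
finger_gap: 0.0757
grasp_force: 0.0
```

>>> jog_arm(
  motion=[0,0,0,0,0,0,0,0,0,0,0,0,0,0,0,0,0,0,0,0,0,0,0,0,0,0,0,0,0,0,0,0,0,0,0,0,0,0,0,0],
  claw=-1,
  force=45,
)

```text
time_s: 3.2
ee_pos: [0.537, 0.2062, 0.1176]
ee_rot: [0.156, 0.988, 0.0, 0.001]
force: [-1.2, -2.2, 5.4]
finger_gap: 0.0242
grasp_force: 44.1
```

Run:
```python
from h import *
snap('wrist','w2');snap('side','d2');snap('scene','s2')
s=telemetry.state();print(s['time_s'],s['ee_pos'],s['ee_rot'],s['finger_gap'],s['force'],s['wrist_torque'],s['grasp_force'])
w=cv2.imread('pics/w2.png');d=cv2.imread('pics/d2.png')[170:320,180:380];c=cv2.imread('pics/s2.png')[160:310,280:480]
o=np.zeros((600,800,3),np.uint8);o[:300,:400]=cv2.resize(w,(400,300));o[:300,400:]=cv2.resize(d,(400,300),interpolation=2);o[300:,:400]=cv2.resize(c,(400,300),interpolation=2)
cv2.imwrite('pics/m2.png',cv2.convertScaleAbs(o,alpha=1.5,beta=5))
```

```text
3.35 [0.53697092 0.20618819 0.11758212] [1.55831306e-01 9.87783441e-01 7.28002757e-05 6.88080523e-04] 0.024132026171742715 [-1.38474691 -2.21797691  6.39188184] [-0.34265743  0.23179039 -0.10918248] 44.14768159389496
```

View pics/m2.png

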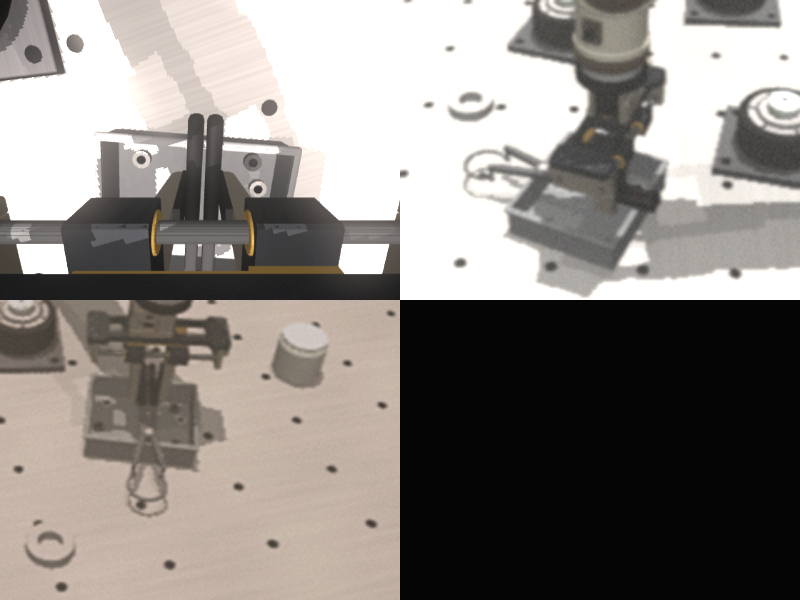

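The grasp is good: the handles are squeezed to 24 mm and parallel, and the ring lies ahead of the tray at side crop (490,172). I'll lift and check how the pliers hang.

>>> jog_arm(
  motion=[0,0,0.03,0,0,0,0.1,0,0,0,0.22,0,0,0,0.36,0,0,0,0.48,0,0,0,0.58,0,0,0,0.6,0,0,0,0.6,0,0,0,0.6,0],
)

```text
time_s: 4.25
ee_pos: [0.5356, 0.2062, 0.2353]
ee_rot: [0.156, 0.988, -0.0, -0.001]
force: [0.5, -0.7, -2.3]
finger_gap: 0.0242
grasp_force: 44.1
```

Run:
```python
from h import *
snap('wrist','w3');snap('side','d3');snap('scene','s3')
s=telemetry.state();print(s['time_s'],s['ee_pos'],s['ee_rot'],s['finger_gap'],s['force'],s['wrist_torque'],s['grasp_force'])
w=cv2.imread('pics/w3.png')[100:310,180:380];d=cv2.imread('pics/d3.png')[110:260,180:380];c=cv2.imread('pics/s3.png')[160:310,260:460]
o=np.zeros((600,800,3),np.uint8);o[:420,:400]=cv2.resize(w,(400,420),interpolation=2);o[:300,400:]=cv2.resize(d,(400,300),interpolation=2);o[300:,400:]=cv2.resize(c,(400,300),interpolation=2)
cv2.imwrite('pics/m3.png',cv2.convertScaleAbs(o,alpha=1.5,beta=5))
```

```text
4.4 [0.53564059 0.2061584  0.23518284] [ 1.55702753e-01  9.87803008e-01 -3.89913706e-04 -1.31075588e-03] 0.024193510249382703 [-0.01423425  0.39207979 -2.97030844] [0.05636263 0.07280682 0.01252965] 44.10425841808319
```

View pics/m3.png

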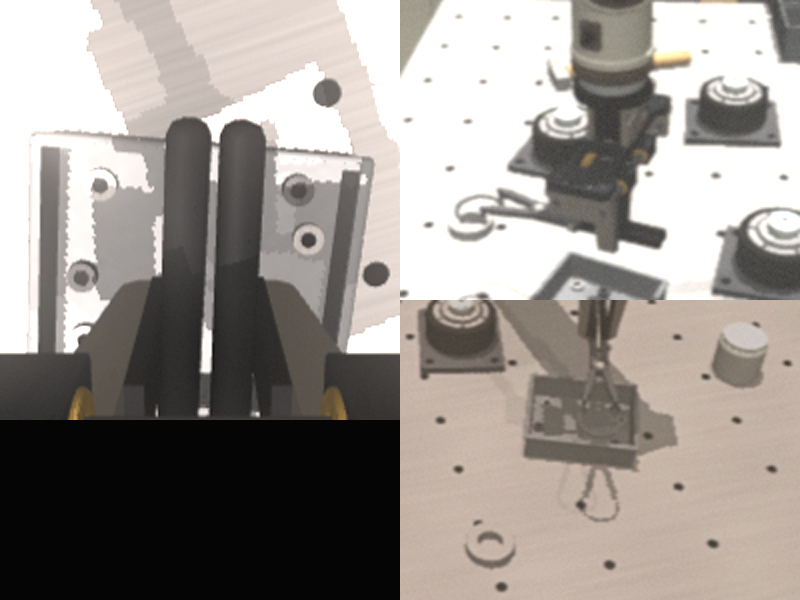

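Run:
```python
from h import *
d=np.load('pics/w3.npz');print(d['T'].round(3).tolist(),d['k'],np.load('pics/s0.npz')['k'],np.load('pics/d0.npz')['k'])
e=(onz('w3',273.5,158.5,.173)+onz('w3',301,160,.173))/2
g=onz('w3',283.7,305,.173); f=(g-e)[:2];f/=np.linalg.norm(f)
print('yaw',np.degrees(np.arctan2(f[1],f[0])),'end',e,'grasp-end',np.dot(np.array([.5356,.2062])-e[:2],f),'ring-tcp',e[:2]+f*.2184-np.array([.5356,.2062]))
print('stub s',onz('s0',223.3,239.8,.083))
im=cv2.imread('pics/d0.png')[140:210,225:305];a=cv2.resize(im,None,fx=5,fy=5,interpolation=2)
im=cv2.imread('pics/s0.png')[220:290,185:265];b=cv2.resize(im,None,fx=5,fy=5,interpolation=2)
cv2.imwrite('pics/st.png',np.hstack([a,b]))
```

```text
[[0.307, 0.923, 0.232, 0.469], [0.952, -0.298, -0.075, 0.229], [0.0, 0.244, -0.97, 0.317], [0.0, 0.0, 0.0, 1.0]] [311.03743108 311.03743108 283.39145915 211.78741425] [446.12513671 446.12513671 281.22298434 212.47820324] [419.50955188 419.50955188 285.04252506 206.37567815]
yaw -19.125517926206374 end [0.48075 0.227   0.173  ] grasp-end 0.058637334580696344 ring-tcp [ 0.15149499 -0.0507563 ]
stub s [ 0.6209 -0.1767  0.083 ]
```

View pics/st.png

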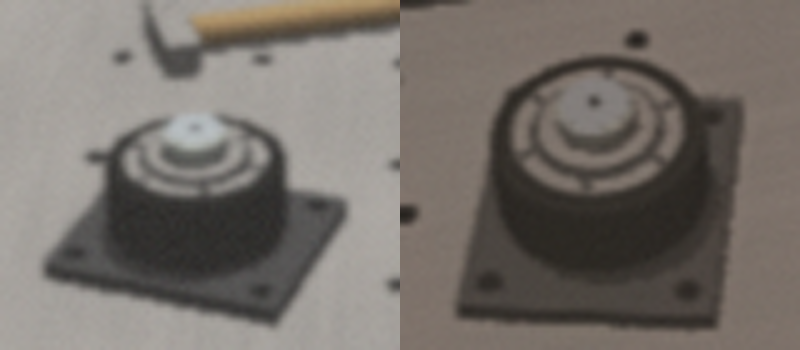

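The centre hole in the stub's end is at side (263.6,165.2) and scene (223.6,239.8).

```bash
cat >> h.py <<'E'
from scipy.optimize import least_squares
def tri(obs,z=None):
    f=lambda P:np.ravel([np.subtract(proj(n,[P[0],P[1],z if z else P[2]]),uv) for n,uv in obs])
    r=least_squares(f,[.6,-.1,.1][:2 if z else 3]); return r.x.round(4),r.fun.round(2)
E
python3 - <<'E'
from h import *
o=[('s0',(223.6,239.8)),('d0',(263.6,165.2))]
print(onz('d0',263.6,165.2,.083),tri(o,.083),tri(o))
print('TCP target',tri(o,.083)[0]-[.1515,-.0508],'now',telemetry.state()['ee_pos'])
E
```

```text
[ 0.6215 -0.1777  0.083 ] (array([ 0.6213, -0.1762]), array([-0.09,  0.08,  0.05,  0.25])) (array([ 0.6215, -0.1761,  0.0837]), array([-0.04, -0.05, -0.05,  0.06]))
TCP target [ 0.4698 -0.1254] now [0.53564059 0.2061584  0.23518284]
```

>>> jog_arm(
  motion=[-0.02,-0.05,0,0,-0.05,-0.2,0,0,-0.08,-0.38,0,0,-0.11,-0.56,0,0,-0.15,-0.74,0,0,-0.18,-0.9,0,0,-0.2,-1,0,0,-0.2,-1,0,0],
)

```text
time_s: 5.2
ee_pos: [0.4955, 0.0037, 0.2364]
ee_rot: [0.157, 0.988, -0.0, -0.0]
force: [-0.5, -0.3, -2.6]
finger_gap: 0.0241
grasp_force: 44.1
```

>>> jog_arm(
  motion=[-0.03,-0.15,0,0,-0.06,-0.3,0,0,-0.09,-0.45,0,0,-0.12,-0.57,-0.05,0,-0.13,-0.64,-0.1,0,-0.13,-0.66,-0.1,0,-0.13,-0.66,-0.1,0,-0.13,-0.66,-0.1,0,-0.13,-0.66,-0.1,0],
)

```text
time_s: 6.1
ee_pos: [0.4708, -0.1249, 0.2171]
ee_rot: [0.155, 0.988, 0.0, 0.0]
force: [-0.1, 0.0, -3.3]
finger_gap: 0.0243
grasp_force: 44.3
```

Run:
```python
from h import *
snap('side','d4');snap('scene','s4')
s=telemetry.state();print(s['time_s'],s['ee_pos'],s['ee_rot'],s['finger_gap'],s['force'],s['grasp_force'])
im=cv2.imread('pics/d4.png')[125:205,220:300];a=cv2.resize(im,None,fx=5,fy=5,interpolation=2)
im=cv2.imread('pics/s4.png')[200:280,185:265];b=cv2.resize(im,None,fx=5,fy=5,interpolation=2)
cv2.imwrite('pics/m4.png',cv2.convertScaleAbs(np.hstack([a,b]),alpha=1.4,beta=5))
```

```text
6.2 [ 0.47067017 -0.12510163  0.21701365] [ 1.55103800e-01  9.87898145e-01 -2.41855621e-05  2.55346095e-04] 0.024391939982244325 [-0.03511649  0.24131233 -3.53087727] 44.32418882846832
```

View pics/m4.png

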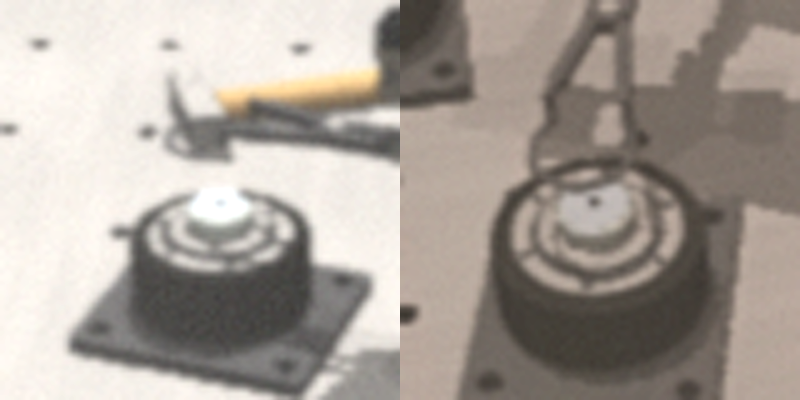

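Run:
```python
from h import *
print(tri([('s4',(220.6,232.2)),('d4',(259.4,152.0))]))
e=np.array([.4707+.1515,-.1251-.0508,.217-.0885]);print('expect',e,proj('s4',e),proj('d4',e))
im1=cv2.imread('pics/d4.png');im2=cv2.imread('pics/s4.png')
def ov(n,x,y,P):
    im=cv2.imread(f'pics/{n}.png')[y:y+50,x:x+50]
    a=cv2.convertScaleAbs(cv2.resize(im,None,fx=8,fy=8,interpolation=2),alpha=1.4);b=a.copy()
    for r in(.022,.026):
        for t in np.linspace(.5,2*np.pi-.5,90):
            t+=np.pi-np.radians(19)
            u,v=proj(n,P+r*np.array([np.cos(t),np.sin(t),0]));cv2.circle(b,(int((u-x+.5)*8),int((v-y+.5)*8)),1,(0,0,255),-1)
    return np.vstack([a,b])[:800]
o=np.hstack([ov('d4',235,125,e),ov('s4',195,205,e)]);cv2.imwrite('pics/ov4.png',cv2.resize(o,(600,600)))
```

```text
(array([ 0.6332, -0.1824,  0.1237]), array([-0.08, -0.11, -0.11,  0.12]))
expect [ 0.6222 -0.1759  0.1285] (np.float64(222.36811354358977), np.float64(227.117347826412)) (np.float64(262.7786506726581), np.float64(151.79255588212555))
```

View pics/ov4.png

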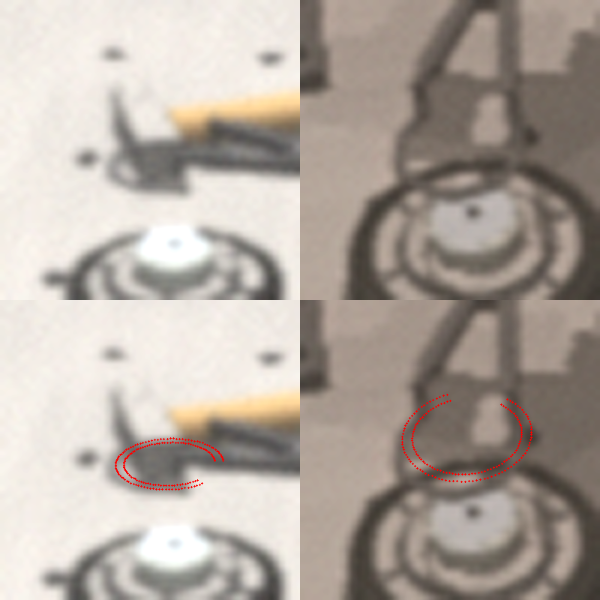

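```bash
cat > fit.py <<'E'
from h import *
from scipy.optimize import minimize
def model(n,P,pitch,S,us,vs):
    d=np.load(f'pics/{n}.npz');fx,fy,cx,cy=d['k'];T=d['T']
    g=(np.arange(S)+.5)/S-.5
    U=us[:,None,None]+g[None,:,None]+0*g;V=vs[:,None,None]+g[None,None,:]+0*g[:,None]
    r=np.stack([(U-cx)/fx,(V-cy)/fy,np.ones_like(U)],-1)@T[:3,:3].T
    f=np.array([np.cos(YAW),np.sin(YAW),0])
    nrm=np.array([np.sin(pitch)*f[0],np.sin(pitch)*f[1],np.cos(pitch)])
    a=0
    for dz in(-.0007,.0007):
        Q=P+nrm*dz; t=((Q-T[:3,3])@nrm)/(r@nrm);X=T[:3,3]+r*t[...,None]-Q
        rr=np.linalg.norm(X,axis=-1); a=np.maximum(a,(rr>.0218)&(rr<.0258)&(X@f>-.012))
    return a.mean((1,2))
YAW=np.radians(-19)
def window(n,P0):
    vv,uu=np.mgrid[0:420,0:560];us=uu.ravel().astype(float);vs=vv.ravel().astype(float)
    d=np.load(f'pics/{n}.npz');fx,fy,cx,cy=d['k'];T=d['T']
    r=np.stack([(us-cx)/fx,(vs-cy)/fy,np.ones_like(us)],-1)@T[:3,:3].T
    X=T[:3,3]+r*((P0[2]-T[2,3])/r[:,2])[:,None]-P0
    f=np.array([np.cos(YAW),np.sin(YAW),0])
    m=(np.linalg.norm(X,axis=1)<.038)&(X@f>0.0)
    return us[m],vs[m],m
def fit(pairs,P0,pitch=None):
    W=[];P0=np.array(P0)
    for n,im,bg in pairs:
        us,vs,m=window(n,P0);W.append((n,us,vs,im.reshape(-1,3)[m].mean(1),bg.reshape(-1,3)[m].mean(1)))
    def cost(p,full=False):
        c=0;out=[]
        for n,us,vs,I,B in W:
            a=model(n,p[:3],p[3] if pitch is None else pitch,5,us,vs)
            A=np.stack([B*(1-a),a*60],1)   # bg gain, ring shade
            k=np.linalg.lstsq(A,I,rcond=None)[0];res=I-A@k
            s=np.abs(res);s=np.minimum(s,25);c+=(s**2).mean();out.append((k.round(2),round((s**2).mean()**.5,2)))
        return (c,out) if full else c
    best=None
    for dx in(-.004,0,.004):
      for dz in(-.003,.003):
        x0=np.r_[P0+[dx,0,dz],[0.]][:4 if pitch is None else 3]
        sx=np.vstack([x0]+[x0+e for e in np.diag([.003,.003,.003,.04][:len(x0)])])
        r=minimize(cost,x0,method='Nelder-Mead',options=dict(initial_simplex=sx,xatol=1e-5,fatol=1e-4,maxiter=250))
        if best is None or r.fun<best.fun:best=r
    return best.x.round(4),cost(best.x,True)
E
python3 - <<'E'
from fit import *
print(tri([('s4',(221.6,230.2)),('d4',(261.6,152.3))]))
ims={}
for n in('scene','side'): ims[n]=np.mean([capture(n)[:,:,::-1].astype(float) for _ in range(4)],0)
np.savez('pics/avg4.npz',**ims)
pairs=[('s4',ims['scene'],cv2.imread('pics/s0.png').astype(float)),('d4',ims['side'],cv2.imread('pics/d0.png').astype(float))]
print(fit(pairs,(.628,-.179,.1255),0.));print(fit(pairs,(.628,-.179,.1255)))
print(telemetry.state()['ee_pos'])
E
```

```text
(array([ 0.6268, -0.1792,  0.1241]), array([-0.17, -0.26, -0.25,  0.27]))
(array([ 0.6262, -0.1808,  0.1243]), (np.float64(187.95114160714922), [(array([0.92, 1.13]), np.float64(10.89)), (array([1.  , 1.53]), np.float64(8.33))]))
(array([ 0.6262, -0.1809,  0.1252,  0.0578]), (np.float64(186.0418858029551), [(array([0.92, 1.13]), np.float64(10.85)), (array([1.  , 1.53]), np.float64(8.27))]))
[ 0.47038601 -0.12573367  0.21672638]
```

>>> jog_arm(
  motion=[-0.012,0.01,-0.04,0,-0.024,0.018,-0.08,0,-0.024,0.018,-0.1,0,-0.024,0.018,-0.1,0,-0.024,0.018,-0.1,0],
)

```text
time_s: 7.1
ee_pos: [0.4655, -0.1221, 0.1965]
ee_rot: [0.156, 0.988, 0.0, -0.0]
force: [-0.2, 0.2, -3.2]
finger_gap: 0.0241
grasp_force: 44.3
```

Run:
```python
from fit import *
ims={}
for n,c in(('scene','s5'),('side','d5')):
    snap(n,c); ims[n]=np.mean([capture(n)[:,:,::-1].astype(float) for _ in range(4)],0)
np.savez('pics/avg5.npz',**ims)
pairs=[('s5',ims['scene'],cv2.imread('pics/s0.png').astype(float)),('d5',ims['side'],cv2.imread('pics/d0.png').astype(float))]
e=telemetry.state()['ee_pos'];print(e, telemetry.state()['force'])
print(fit(pairs,(.621,-.176,e[2]-.0925),0.));print(fit(pairs,(.623,-.179,e[2]-.0915)))
def ov(n,im,x,y,P):
    a=cv2.convertScaleAbs(cv2.resize(im[y:y+50,x:x+50].clip(0,255).astype(np.uint8),None,fx=8,fy=8,interpolation=2),alpha=1.4)
    return a
o=np.hstack([ov('d5',ims['side'],238,128,e),ov('s5',ims['scene'],200,210,e)]);cv2.imwrite('pics/ov5.png',o)
```

```text
[ 0.46560205 -0.12216552  0.19677583] [-0.36027017 -0.42158    -3.0343954 ]
(array([ 0.6214, -0.178 ,  0.104 ]), (np.float64(165.6988797457933), [(array([0.96, 1.17]), np.float64(9.0)), (array([0.99, 1.76]), np.float64(9.21))]))
(array([ 0.6215, -0.1779,  0.1051,  0.0493]), (np.float64(138.32679627711354), [(array([0.97, 1.17]), np.float64(8.27)), (array([1.  , 1.74]), np.float64(8.36))]))
```

>>> jog_arm(
  motion=[0,0.006,-0.03,0,0,0.006,-0.06,0,0,0.006,-0.08,0,0,0.006,-0.09,0,0,0.006,-0.09,0,0,0.006,-0.09,0],
)

```text
time_s: 8.2
ee_pos: [0.4656, -0.121, 0.1787]
ee_rot: [0.156, 0.988, -0.0, 0.0]
force: [-0.4, 0.1, -2.3]
finger_gap: 0.0242
grasp_force: 44.3
```

>>> jog_arm(
  motion=[0,0,-0.005,0,0,0,-0.01,0,0,0,-0.015,0,0,0,-0.02,0,0,0,-0.02,0],
)

```text
time_s: 8.7
ee_pos: [0.4655, -0.1209, 0.1745]
ee_rot: [0.156, 0.988, 0.0, -0.0]
force: [0.7, 0.2, -3.2]
finger_gap: 0.0245
grasp_force: 44.3
```

Run:
```python
from fit import *
ims={}
for n,c in(('scene','s6'),('side','d6')):
    snap(n,c); ims[n]=np.mean([capture(n)[:,:,::-1].astype(float) for _ in range(3)],0)
pairs=[('s6',ims['scene'],cv2.imread('pics/s0.png').astype(float)),('d6',ims['side'],cv2.imread('pics/d0.png').astype(float))]
s=telemetry.state();e=s['ee_pos'];print(e,s['force'],s['wrist_torque'],s['grasp_force'])
print(fit(pairs,(.621,-.176,e[2]-.0925),0.03))
f=lambda im,x,y:cv2.convertScaleAbs(cv2.resize(im[y:y+50,x:x+50].clip(0,255).astype(np.uint8),None,fx=8,fy=8,interpolation=2),alpha=1.4)
cv2.imwrite('pics/ov6.png',np.hstack([f(ims['side'],238,138),f(ims['scene'],200,215)]))
```

```text
[ 0.46557049 -0.12093198  0.17470858] [-1.02538856  0.62833864 -2.72079776] [ 0.02644492  0.15712396 -0.01944675] 44.32418704032898
(array([ 0.6222, -0.1769,  0.0828]), (np.float64(202.2056307548297), [(array([0.94, 1.18]), np.float64(10.4)), (array([0.99, 1.79]), np.float64(9.7))]))
```

>>> jog_arm(
  motion=[0,0,-0.005,0,0,0,-0.01,0,0,0,-0.015,0,0,0,-0.015,0],
)

```text
time_s: 9.5
ee_pos: [0.4654, -0.1209, 0.1714]
ee_rot: [0.156, 0.988, 0.0, -0.0]
force: [-0.1, -0.7, -2.4]
finger_gap: 0.0245
grasp_force: 44.3
```

>>> jog_arm(
  motion=[0,0,-0.005,0,0,0,-0.01,0,0,0,-0.015,0,0,0,-0.015,0],
)

```text
time_s: 9.9
ee_pos: [0.4655, -0.1209, 0.1685]
ee_rot: [0.156, 0.988, 0.0, -0.0]
force: [0.5, 0.3, -2.9]
finger_gap: 0.0241
grasp_force: 44.3
```

>>> jog_arm(
  motion=[0,0,-0.005,0,0,0,-0.01,0,0,0,-0.015,0,0,0,-0.015,0],
)

```text
time_s: 10.3
ee_pos: [0.4655, -0.1209, 0.1655]
ee_rot: [0.156, 0.988, 0.0, -0.0]
force: [0.3, 0.7, -3.0]
finger_gap: 0.0243
grasp_force: 44.3
```

>>> jog_arm(
  motion=[0,0,-0.004,0,0,0,-0.008,0,0,0,-0.01,0,0,0,-0.01,0],
)

```text
time_s: 10.7
ee_pos: [0.4655, -0.1209, 0.1636]
ee_rot: [0.156, 0.988, 0.0, -0.0]
force: [-0.2, 0.2, -2.7]
finger_gap: 0.0243
grasp_force: 44.3
```

Run:
```python
from fit import *
ims={}
for n,c in(('scene','s7'),('side','d7')):
    snap(n,c); ims[n]=np.mean([capture(n)[:,:,::-1].astype(float) for _ in range(3)],0)
pairs=[('s7',ims['scene'],cv2.imread('pics/s0.png').astype(float)),('d7',ims['side'],cv2.imread('pics/d0.png').astype(float))]
s=telemetry.state();e=s['ee_pos'];print(e,s['force'],s['wrist_torque'],s['grasp_force'])
print(fit(pairs,(.621,-.176,e[2]-.0925),0.03))
f=lambda im,x,y:cv2.convertScaleAbs(cv2.resize(im[y:y+50,x:x+50].clip(0,255).astype(np.uint8),None,fx=8,fy=8,interpolation=2),alpha=1.3)
cv2.imwrite('pics/ov7.png',np.hstack([f(ims['side'],238,145),f(ims['scene'],200,218)]))
```

```text
[ 0.46557277 -0.12095158  0.16371766] [-0.39810998  0.2069853  -1.73567467] [0.00740268 0.14639436 0.01433575] 44.324031472206116
(array([ 0.6235, -0.1761,  0.0711]), (np.float64(216.3976150752323), [(array([1.  , 1.12]), np.float64(5.47)), (array([1.02, 2.26]), np.float64(13.66))]))
```

View pics/ov7.png

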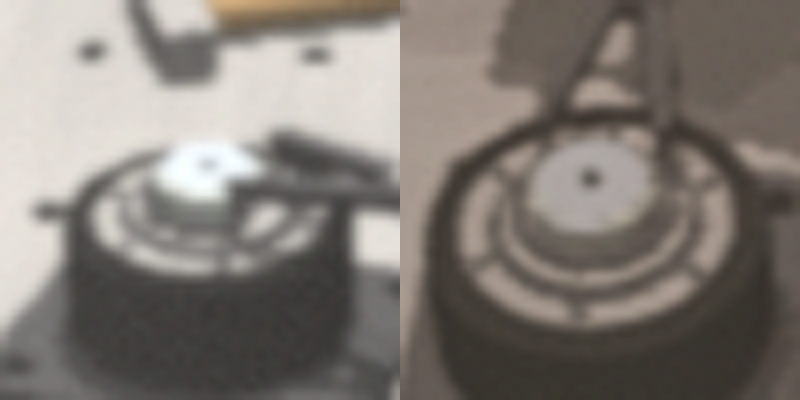

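The ring surrounds the stub (scene crop about (590,200)) without contact. I'll go down in 1 mm steps until it touches the washer.

>>> jog_arm(
  motion=[0,0,-0.003,0,0,0,-0.005,0,0,0,-0.005,0],
)

```text
time_s: 11.4
ee_pos: [0.4655, -0.1209, 0.1626]
ee_rot: [0.156, 0.988, 0.0, -0.0]
force: [-0.0, 0.7, -2.8]
finger_gap: 0.0242
grasp_force: 44.3
```

>>> jog_arm(
  motion=[0,0,-0.003,0,0,0,-0.005,0,0,0,-0.005,0],
)

```text
time_s: 11.7
ee_pos: [0.4655, -0.1209, 0.1616]
ee_rot: [0.156, 0.988, 0.0, -0.0]
force: [-0.3, 0.1, -2.1]
finger_gap: 0.0241
grasp_force: 44.3
```

Run:
```python
from h import *
for i in range(3):
    capture('side');s=telemetry.state();print(s['ee_pos'],s['force'].round(2),s['wrist_torque'].round(3))
```

```text
[ 0.46553597 -0.12093857  0.16164443] [-0.16  1.28 -2.65] [0.052 0.146 0.022]
[ 0.46556526 -0.12095416  0.16169264] [ 0.72 -0.09 -2.63] [ 0.059  0.067 -0.077]
[ 0.4655577  -0.1209357   0.16169845] [ 0.5   0.23 -2.78] [ 0.068  0.141 -0.001]
```

>>> jog_arm(
  motion=[0,0,-0.003,0,0,0,-0.005,0,0,0,-0.005,0],
)

```text
time_s: 12.15
ee_pos: [0.4656, -0.1209, 0.1607]
ee_rot: [0.156, 0.988, -0.0, 0.0]
force: [-0.0, 0.1, -2.8]
finger_gap: 0.0243
grasp_force: 44.3
```

```bash
cat > f.py <<'E'
from h import *
L=[]
for i in range(4):
    capture('side');s=telemetry.state();L.append(np.r_[s['ee_pos'],s['force'],s['wrist_torque']])
print(np.mean(L,0).round(4))
E
python3 f.py
```

```text
[ 0.4656 -0.121   0.1607  0.1612  0.1087 -2.743   0.0579  0.084   0.0348]
```

>>> jog_arm(
  motion=[0,0,-0.003,0,0,0,-0.005,0,0,0,-0.005,0],
)

```text
time_s: 12.65
ee_pos: [0.4656, -0.1209, 0.1597]
ee_rot: [0.156, 0.988, 0.0, 0.0]
force: [-1.0, -0.5, -2.5]
finger_gap: 0.0242
grasp_force: 44.3
```

```bash
python3 f.py
```

```text
[ 0.4656 -0.121   0.1597 -0.2249  0.2277 -1.9663  0.0182  0.051   0.018 ]
```

>>> jog_arm(
  motion=[0,0,-0.003,0,0,0,-0.005,0,0,0,-0.005,0],
)

```text
time_s: 13.15
ee_pos: [0.4656, -0.1209, 0.1587]
ee_rot: [0.156, 0.988, -0.0, 0.0]
force: [-0.2, 0.2, -1.4]
finger_gap: 0.0239
grasp_force: 44.3
```

```bash
python3 f.py
```

```text
[ 0.4656 -0.121   0.1587 -0.0994  0.2235 -1.9931 -0.0086  0.0283 -0.0087]
```

>>> jog_arm(
  motion=[0,0,-0.003,0,0,0,-0.005,0,0,0,-0.005,0],
)

```text
time_s: 13.65
ee_pos: [0.4656, -0.121, 0.1577]
ee_rot: [0.156, 0.988, -0.0, 0.0]
force: [-0.9, -0.0, -0.9]
finger_gap: 0.0241
grasp_force: 44.3
```

```bash
python3 f.py
python3 - <<'E'
from fit import *
ims={}
for n,c in(('scene','s8'),('side','d8')):
    snap(n,c); ims[n]=np.mean([capture(n)[:,:,::-1].astype(float) for _ in range(3)],0)
pairs=[('s8',ims['scene'],cv2.imread('pics/s0.png').astype(float)),('d8',ims['side'],cv2.imread('pics/d0.png').astype(float))]
s=telemetry.state();print(s['finger_gap'],s['grasp_force'])
print(fit(pairs,(.622,-.176,.069),0.0),fit(pairs[:1],(.622,-.176,.068),0.0))
E
```

```text
[ 0.4656 -0.121   0.1577 -0.4676  0.3073 -1.3489  0.0022  0.0504 -0.0174]
0.024107517165281825 44.32676374912262
(array([ 0.623 , -0.1763,  0.0683]), (np.float64(220.9911025357049), [(array([0.99, 1.15]), np.float64(6.22)), (array([1.03, 2.25]), np.float64(13.5))])) (array([ 0.6261, -0.1767,  0.0723]), (np.float64(36.43052144731759), [(array([0.99, 1.14]), np.float64(6.04))]))
```

```bash
python3 -c "
from h import *
print(telemetry.state()['time_s'],workorder.job_done())"
```

```text
the job is handed in; nothing more can be done
14.25 None
```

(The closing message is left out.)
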